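# Test the residual-current switch of the desk's power box

### The job

The power box on the model-building desk is open for its monthly safety test. Press the yellow test button so that the blue lever beside it drops, lift the blue lever fully back up, then swing the clear cover over and shut it fully. Leave the two black breaker levers up and the kit parts and other things on the desk where they are.

Things in the scene. Friction and masses are not known exactly. Their poses are not given: they have to be found in the camera images.
- power_box: Grey power box, 250 x 250 x 85 mm, on a tube stand fixed to the desk. Origin: on the desk under its middle; x towards its high (far) end, y to its left, z up. Its light grey front plate is tilted 0.35 rad about y: it faces up and towards -x; 'up the slope' = along the plate to the high end. On its low half two blue socket flaps stand 12 mm out; a handle sticks out 40 mm at the high end.
- rcd: The residual-current switch: light grey block 72 mm wide (y), 45 mm along the slope (x), standing 8 mm out of the front plate. Origin: centre of its foot, on the plate. x up the slope, y left along the plate, z out of the plate. Test button centred at x -6, y -21 mm; blue lever's pivot at x 0, y +16, z +6 mm. Two breakers (18 mm each) and a 34 mm blank strip, as high, go on to its left.
- test_button_top (a point): Centre of the top face of the yellow square test button (12 x 12 mm), 7 mm out of the device's face (z +15 mm in the rcd frame) when not pressed. Axes as rcd; it is pushed along -z.
- test_button (a joint): Travel of the test button in m: 0 released, 0.004 fully pressed; it springs back. It takes up to about 4 N and trips at about 2 mm: the lever then drops by itself within 0.3 s.
- rcd_lever_tip (a point): Middle of the tip of the blue lever (20 mm wide along y, 8 mm thick, its tip 24 mm from the pivot, standing 20 mm out of the device's face). Push it low, near its root, so that a sloping fingertip does not ride over its tip.
- rcd_lever (a joint): Angle of the blue lever in rad: 0 = up/on, leaning 0.45 rad from the plate's normal up the slope (as at the start); 0.7 = down/off, leaning 0.25 rad down the slope. Over-centre spring: below 0.15 it snaps up to 0, above that it falls to 0.7. Lifting it from 0.7 takes 3 to 6 N at the tip, up the slope. The button cannot trip it while it is down.
- breaker0_lever (a joint): Black lever (11 mm wide, same shape and height as the blue one) of the breaker next to the residual-current switch, 29 mm to the left of the blue lever; rad, 0 = up/on, 0.7 = down/off. Starts up.
- breaker1_lever (a joint): Black lever of the second breaker, 18 mm further to the left; rad, 0 = up/on, 0.7 = down/off. Starts up.
- cover (a joint): Hinge angle of the clear cover in rad: 0 = shut on the plate over the devices; it starts open, 1.75 to 2.1, swung over to the box's left past upright. Stiff hinge that stays where it is left; under 2 N at the free edge moves it.
- cover_hinge (a point): Middle of the cover's hinge line, 1 mm above the plate, 120 mm to the left of the rcd origin. Cover's axes: equal to rcd's when shut; opening turns it about its -x. Cover: clear shell 128 mm long (x), y 0 to -168, outer face at z +32 mm, walls 3 mm, open underneath, grey border; orange thumb lip 60 mm wide, 13 mm out from the free edge at z 4 to 10 mm.
- cover_edge (a point): Middle of the free edge of the cover's outer face (y -168, z +32 mm in the cover's axes). When the cover is open this is its high outer corner, at the box's left.
- kit_wheel: Black model wheel with grey hub, 58 mm across, 24 high, lying at the box's left, under the open cover. Bystander. Origin: centre of its underside.
- small_wheel: Black model wheel, 42 mm across, 18 high, lying. Bystander. Origin: centre of its underside.
- screwdriver: Small screwdriver with red handle, 170 mm, lying at the box's right. Bystander. Origin: on the desk under its middle, x along it.
- glue_bottle: White glue bottle with blue label and orange cap, 38 mm across, 75 high. Bystander. Origin: centre of its underside.
- kit_frame: Grey cross-shaped kit part with a blue block, 64 x 48 x 26 mm. Bystander. Origin: centre of its underside.
- kit_arm: Lime green kit limb with dark ends, 107 x 26 x 16 mm, lying at the box's left. Bystander. Origin: underside, near its middle.
- game_timer: Light grey pocket timer with three keys, 70 x 46 x 18 mm. Bystander. Origin: centre of its underside.

How it is judged:
By the outcome, as a careful person would: the job done as asked, in the order asked, and still so for the second after the job is handed in, with the robot touching nothing.
It also fails if it takes over 64 s, if anything falls off the work surface, if the arm or the gripper's body presses on something with over 40 N, if the wrist force passes 120 N, or if a joint passes its speed limit or range.

### The arm

A 6-joint arm with a two-finger parallel gripper is mounted at the origin on the work surface. World frame = base frame: x ahead of the robot, y to its left, z up, the work surface at z = 0. Lengths are in m, angles in rad, forces in N, time in s.
With the tool pointing down it reaches from about 0.4 to 0.825 m from the base axis. Payload 7 kg.
Tool frame: the origin (TCP) lies midway between the tips of the shut fingers; the grasp point (between the pads) lies 19 mm behind it (pinch_z is the distance from the TCP to the grasp point, in m); y points along the fingers, z is the direction in which the jaws open and shut, and the axes are right-handed (so a half turn about y gives the same grasp; the last joint's range is limited). The gripper opens to 85 mm and grips with 20 to 120 N. Pads are 22 mm wide; open, the fingers measure 114 mm over their backs; the gripper's body (76 mm by 85 mm) begins 54 mm behind the grasp point. The pads swing forward as they close: fully open they stand 13 mm farther back than shut.
Start: joints at [1.541, 0.359, 0.012, 0, -1.224, -0.288], TCP at [0.211, 0.641, 0.231] pointing down, gripper open.
Joint ranges: [-3.07, 3.07], [-1.43, 2.12], [-1.02, 1.25], [-3.03, 1.67], [-3.05, -0], [-3.03, 3.03]. Speed limits (rad/s): [2.39, 2.39, 3.01, 3.14, 3.14, 3.14].

### API

Orientations are given as [roll, pitch, yaw] about the fixed x, y, z axes, in that order (R = Rz(yaw) Ry(pitch) Rx(roll)).
In Python, from rig import get_obs, snapshot, job_done, outline_of, pinch_z gives the robot as it stands. The module is installed in compiled form; this text tells all that it offers.
- The arm moves only by the tool drive_tool, never from a script. Its argument "motion" is a list of rows, each a list of 7 numbers: the shift along the tool's x, y, z normalised to -1 to 1, where 1 is 40 cm, then the turn, a rotation vector about the tool's x, y, z normalised to -1 to 1, where 1 is 360 degrees, then the closure, from -1 (fully open) to 1 (shut). A call has 1 to 12 rows; each row shifts and turns the pose as measured when the row begins, along the tool's axes as they then stand; what a row does not reach is not made up. A row lasts 1/8 s, in which the tool goes at most 62.5 mm and 10.7 degrees, less where a joint would pass 70% of its speed; a pose out of reach is approached as far as the arm can. A call with a number of a shift or a turn outside -1 to 1 is refused whole. A call with a gripper value outside its range is refused whole. The fingers move at their own pace and stop on an object; the grip force is fixed at half the most. Time passes only in rows, so rows that do not move let the fingers close. It gives the time, the measured TCP pose, the force and the opening at its end, in the units of the state.
- get_obs(): the state, without advancing time (a new reading comes with each control period).
- snapshot(name): name is "side" or "top" or "wrist"; returns a dict with "image" (420x560x3 uint8, red, green, blue), "K" (3x3 intrinsics, pixels), "k1" (the pictures are not rectified: a ray, as slopes to the right and down, at radius r is drawn at 1 + k1 r^2 times it, then the intrinsics apply), "R" (3x3) and "t" (3): a world point X has camera coordinates R X + t. Camera axes: x right, y down, z forward; pixel columns grow to the right and rows downward; lengths in m; the calibration is good to about 2 mm. A picture is of the moment at which its call begins. There is no depth.
- job_done(): hands the job in, once; it reports no verdict.
Trained networks look in the newest picture that a camera, given by its name, has taken for a name from the list of things; names that differ only in an ending like _2 or _b are one class to them, and where a whole thing is asked for, a point or a joint stands for the part that bears it (a point fixed in the world has none). Each returns a list of dicts, best first, with "p" (0 to 1); they miss things now and then, are a little off and sometimes report something else, mostly with a low value. They report only what shows in the picture. A call takes as long as a camera call.
- outline_of(camera, name): "mask" (420x560 bool, what is visible of it) and "centre" ([column, row] in pixels, amid what is visible of it).
The state is a dict: "time": time; "joints": joint angles; "qd": joint speeds; "joint_efforts": joint torques, N m; "ee_pos": TCP position; "eef_rot": TCP orientation; "contact_force": force on the tool from outside, world axes, zero at the start; "moment": the same for the moment, N m; "grip_width": finger opening in m.
Only numpy, scipy, OpenCV 4.12 (cv2) and the standard library are available. Lean on these libraries where they do the work, as an engineer would, in place of code of your own. Each camera call takes 0.05 s, during which the arm holds its last target. There are 200 camera calls.

## Working session

There is one attempt and no reset: what is moved stays moved. The work goes in short steps, Python scripts to look and compute and a tool call to move; the robot and the scene stay as the last step left them, time stands still between calls to the robot, and variables do not carry over. Pictures are saved under pics/ and viewed, about 8 in all and at most 12, crops included, and the job is handed in when it is done.

Besides the shell and the picture viewer there is one more tool, called after "Request:" in YAML: its name, and indented under it one key for each argument. drive_tool: Moves the arm, as the interface text tells. Scaled input: -1 to 1 covers 40 cm each way for a shift and 360 degrees each way for a turn. Its arguments: {"type":"object","properties":{"motion":{"type":"array"}},"required":["motion"]}

```bash
mkdir -p pics
cat > h.py <<'E'
import numpy as np, cv2
from rig import *
from scipy.spatial.transform import Rotation as Ro
def shot(n,f=None):
    s=snapshot(n)
    if f: cv2.imwrite('pics/'+f,s['image'][:,:,::-1])
    return s
def proj(s,X):
    X=np.atleast_2d(X);c=X@np.array(s['R']).T+np.array(s['t']);q=c[:,:2]/c[:,2:]
    q=q*(1+s['k1']*(q**2).sum(1,keepdims=True));K=np.array(s['K'])
    return q@K[:2,:2].T+K[:2,2]
def ray(s,uv):
    K=np.array(s['K']);d=(np.array(uv)-K[:2,2])/np.diag(K)[:2];q=d.copy()
    for _ in range(20): q=d/(1+s['k1']*(q@q))
    R=np.array(s['R']);return -R.T@np.array(s['t']),R.T@np.r_[q,1]
def tri(rs):
    A=0;b=0
    for o,d in rs:
        d=d/np.linalg.norm(d);P=np.eye(3)-np.outer(d,d);A=A+P;b=b+P@o
    return np.linalg.solve(A,b)
E
python3 - <<'E'
from h import *
a=shot('side','side1.png');b=shot('top','top1.png');S={'side':a,'top':b}
w=shot('wrist');S['wrist']=w
cv2.imwrite('pics/w1.png',w['image'][:,:,::-1])
for n in ['power_box','rcd','test_button_top','rcd_lever_tip','breaker0_lever','breaker1_lever','cover_edge','kit_wheel']:
    R=[]
    for c in S:
        o=outline_of(c,n)
        for k in o[:2]: print(n,c,round(k['p'],2),np.round(k['centre'],1),k['mask'].sum())
        if o and o[0]['p']>.5: R.append(ray(S[c],o[0]['centre']))
    if len(R)>1:print('   tri',tri(R).round(4))
for c in S: print(c,(-np.array(S[c]['R']).T@np.array(S[c]['t'])).round(3))
print(get_obs())
E
```

```text
power_box side 0.92 [295.7 206.3] 5865
power_box side 0.17 [307.8 192. ] 1928
power_box top 0.7 [306.2 228.4] 11547
   tri [ 0.4841 -0.0695  0.1097]
rcd top 0.6 [322.8 209.1] 459
test_button_top side 0.29 [289.1 358.1] 346
test_button_top top 0.74 [446.2 203.6] 406
rcd_lever_tip top 0.55 [318.2 208.9] 48
breaker0_lever top 0.23 [228.2 218.3] 188
breaker1_lever side 0.37 [293.1 205.5] 5874
breaker1_lever top 0.59 [260.6 244.3] 1839
cover_edge side 0.98 [305.9 192.4] 1959
cover_edge top 0.88 [259.4 242.3] 1952
   tri [0.4472 0.049  0.2323]
kit_wheel side 0.52 [311.9 261.7] 243
kit_wheel top 0.65 [248.1 265.6] 170
   tri [0.4212 0.0914 0.0072]
side [0.501 1.001 0.813]
top [0.268 0.009 1.375]
wrist [0.281 0.617 0.374]
{'time': 1.35, 'joints': array([ 1.54108711e+00,  3.58595559e-01,  1.19236191e-02, -1.54868516e-05,
       -1.22410500e+00, -2.88114283e-01]), 'qd': array([ 0.00091575, -0.00041886, -0.00270677, -0.00056146, -0.00019049,
       -0.00215876]), 'joint_efforts': array([-6.24730347e-06, -5.82964289e+01,  2.93661439e+01,  6.94171563e+00,
       -6.61172380e-04,  1.06387228e-05]), 'ee_pos': array([0.21093381, 0.64118047, 0.23131262]), 'eef_rot': array([-1.57081078e+00, -1.94746637e-05,  2.82376389e+00]), 'contact_force': array([-0.14112584, -0.81159208, -0.53690672]), 'moment': array([-0.03298505, -0.01575439,  0.01364028]), 'grip_width': 0.0852689274361587}
```

Run:
```python
import cv2,numpy as np
a=cv2.imread('pics/side1.png');b=cv2.imread('pics/top1.png')
t=b[130:330,200:430];t=cv2.resize(t,None,fx=2.6,fy=2.6,interpolation=cv2.INTER_CUBIC);cv2.imwrite('pics/topc.png',t)
cv2.imwrite('pics/sidec.png',cv2.resize(a[100:320,180:430],None,fx=2.6,fy=2.6,interpolation=cv2.INTER_CUBIC))
```

```text
(no output)
```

View pics/topc.png

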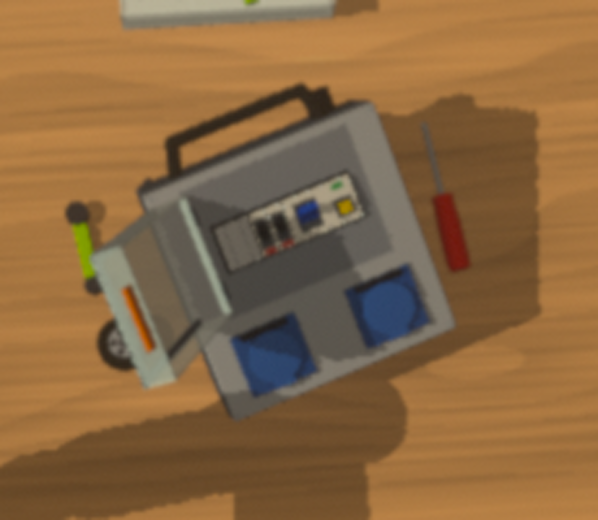

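View pics/sidec.png

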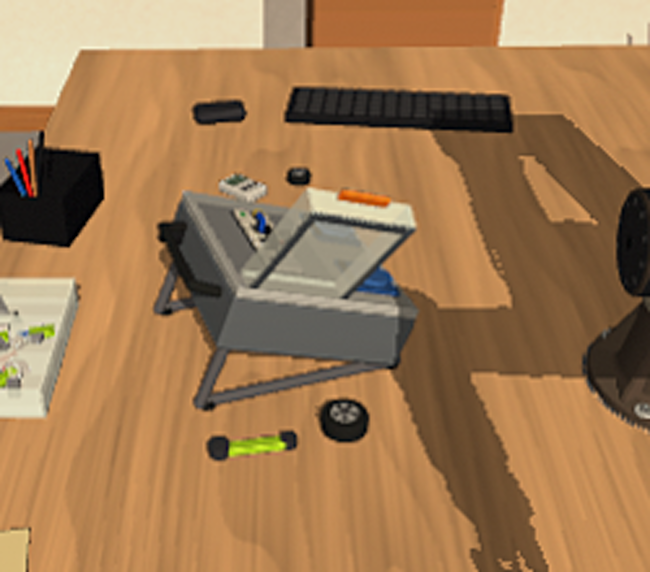

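Top view: yellow button at full pixel (333.5, 209), blue lever at (318.5, 211), and the cover's outer corners at (235, 229) and (256, 279). The side view shows the cover open with its outer corners near (297, 181) and (338, 190), and the lever near (281, 185). I'll fit the pose from these.

```bash
cat >> h.py <<'E'
def frames(v):
    R=Ro.from_euler('ZY',[v[3],-0.35]).as_matrix() # plate faces up and toward -x
    return np.array(v[:3]),R
def P(v,x): p,R=frames(v);return p+R@np.array(x)
def C(v,x):
    p,R=frames(v);return p+R@(np.array([0,.12,.001])+Ro.from_euler('x',-v[4]).as_matrix()@np.array(x))
LT=[.024*np.sin(.45),.016,.006+.024*np.cos(.45)]
E
python3 - <<'E'
from h import *
from scipy.optimize import least_squares
a=shot('side');b=shot('top')
T=lambda u,v:np.array([200+u/2.6,130+v/2.6]);Sd=lambda u,v:np.array([180+u/2.6,100+v/2.6])
obs=[(b,T(347,206),'P',[-.006,-.021,.015]),(b,T(309,209),'P',LT),(a,Sd(262,220),'P',LT),
(b,T(92,256),'C',[.064,-.168,.032]),(b,T(145,388),'C',[-.064,-.168,.032]),(b,T(175,378),'C',[-.064,-.168,0]),
(a,Sd(303,211),'C',[.064,-.168,.032]),(a,Sd(411,234),'C',[-.064,-.168,.032]),(b,T(215,228),'P',[.0225,.106,.008]),(b,T(350,172),'P',[.0225,-.036,.008]),(b,T(370,213),'P',[-.0225,-.036,.008])]
f=lambda v:np.concatenate([proj(s,(P if k=='P' else C)(v,x))[0]-uv for s,uv,k,x in obs])
r=least_squares(f,[.5,-.05,.2,.33,1.9],loss='soft_l1')
print(r.x.round(4));print(r.fun.reshape(-1,2).round(1))
v=r.x;np.save('v.npy',v)
print('btn',P(v,[-.006,-.021,.015]),'edge',C(v,[0,-.168,.032]))
E
```

```text
[ 0.5334 -0.1179  0.1442  0.3313  2.0511]
[[ 0.1  0.3]
 [ 0.2 -0.8]
 [-1.5 -1. ]
 [-0.4 -1.1]
 [ 0.1 -0.6]
 [ 0.7  0. ]
 [ 1.8  1.9]
 [ 0.4 -0.4]
 [ 0.5 -0.1]
 [-0.2  0.7]
 [-1.9  1.1]]
btn [ 0.53006077 -0.14127065  0.15624017] edge [0.41607732 0.0807242  0.27122031]
```

```bash
cat >> h.py <<'E'
v=np.load('v.npy') if __import__('os').path.exists('v.npy') else None
def Rplate(v,tilt=.35): # tool y=-n, x=-upslope, z=-left
    R=Ro.from_euler('ZY',[v[3],-tilt]).as_matrix()
    return np.c_[-R[:,0],-R[:,2],-R[:,1]]
def cur():
    o=get_obs();return np.array(o['ee_pos']),Ro.from_euler('xyz',o['eef_rot']).as_matrix()
def rows(wps,g=1,start=None):
    """wps: list of (pos,R,n)"""
    p,R=start or cur();out=[]
    for q,Q,n in wps:
        rv=Ro.from_matrix(R.T@Q).as_rotvec()
        for i in range(n):
            d=R.T@(q-p)/(n-i);p=p+(q-p)/(n-i)
            out.append([round(x,3) for x in [*(d/.4),*(rv/n/2/np.pi)]]+[g]);R=R@Ro.from_rotvec(rv/n).as_matrix()
    for i in range(0,len(out),12): print(str(out[i:i+12]).replace(' ',''))
E
python3 - <<'E'
from h import *
Q=Rplate(v);p,R=cur();up=np.array([.28,.5,.40])
A=P(v,[0.0,-.02,.16]);print(A)
m=np.array([.45,.0,.40])
Rm=R@Ro.from_rotvec(Ro.from_matrix(R.T@Q).as_rotvec()*.6).as_matrix()
rows([(up,R,5),(m,Rm,11),(A,Q,4)])
E
```

```text
[ 0.48804842 -0.15466305  0.2945066 ]
[[np.float64(-0.055),np.float64(-0.084),np.float64(0.056),np.float64(0.0),np.float64(0.0),np.float64(0.0),1],[np.float64(-0.055),np.float64(-0.084),np.float64(0.056),np.float64(0.0),np.float64(0.0),np.float64(0.0),1],[np.float64(-0.055),np.float64(-0.084),np.float64(0.056),np.float64(0.0),np.float64(0.0),np.float64(0.0),1],[np.float64(-0.055),np.float64(-0.084),np.float64(0.056),np.float64(0.0),np.float64(0.0),np.float64(0.0),1],[np.float64(-0.055),np.float64(-0.084),np.float64(0.056),np.float64(0.0),np.float64(0.0),np.float64(0.0),1],[np.float64(-0.072),np.float64(-0.0),np.float64(0.096),np.float64(-0.001),np.float64(-0.006),np.float64(0.003),1],[np.float64(-0.069),np.float64(0.001),np.float64(0.098),np.float64(-0.001),np.float64(-0.006),np.float64(0.003),1],[np.float64(-0.065),np.float64(0.001),np.float64(0.101),np.float64(-0.001),np.float64(-0.006),np.float64(0.003),1],[np.float64(-0.062),np.float64(0.002),np.float64(0.103),np.float64(-0.001),np.float64(-0.006),np.float64(0.003),1],[np.float64(-0.058),np.float64(0.002),np.float64(0.105),np.flo
[... 493 characters left out ...]
np.float64(0.003),1],[np.float64(-0.039),np.float64(0.003),np.float64(0.114),np.float64(-0.001),np.float64(-0.006),np.float64(0.003),1],[np.float64(-0.034),np.float64(0.003),np.float64(0.115),np.float64(-0.001),np.float64(-0.006),np.float64(0.003),1],[np.float64(-0.003),np.float64(0.065),np.float64(0.1),np.float64(-0.002),np.float64(-0.01),np.float64(0.005),1],[np.float64(0.005),np.float64(0.064),np.float64(0.101),np.float64(-0.002),np.float64(-0.01),np.float64(0.005),1],[np.float64(0.014),np.float64(0.063),np.float64(0.101),np.float64(-0.002),np.float64(-0.01),np.float64(0.005),1],[np.float64(0.023),np.float64(0.061),np.float64(0.1),np.float64(-0.002),np.float64(-0.01),np.float64(0.005),1]]
```

Request:
drive_tool:
  motion:
    - [-0.055,-0.084,0.056,0,0,0,1]
    - [-0.055,-0.084,0.056,0,0,0,1]
    - [-0.055,-0.084,0.056,0,0,0,1]
    - [-0.055,-0.084,0.056,0,0,0,1]
    - [-0.055,-0.084,0.056,0,0,0,1]
    - [-0.072,0,0.096,-0.001,-0.006,0.003,1]
    - [-0.069,0,0.098,-0.001,-0.006,0.003,1]
    - [-0.065,0,0.101,-0.001,-0.006,0.003,1]
    - [-0.062,0,0.103,-0.001,-0.006,0.003,1]
    - [-0.058,0,0.105,-0.001,-0.006,0.003,1]
    - [-0.054,0,0.107,-0.001,-0.006,0.003,1]
    - [-0.05,0,0.11,-0.001,-0.006,0.003,1]

```text
time: 2.95
ee_pos: [0.3955, 0.1709, 0.4111]
eef_rot: [-1.598, 0.144, 3.099]
contact_force: [1.2, -0.4, 0.6]
grip_width: 0.0002
```

```bash
sed -i 's/\[round(x,3) for x/[round(float(x),3) for x/' h.py
python3 - <<'E'
from h import *
Q=Rplate(v);p,R=cur();print(p)
A=P(v,[0.0,-.02,.16]);m=np.array([.45,.0,.40])
Rm=R@Ro.from_rotvec(Ro.from_matrix(R.T@Q).as_rotvec()*.4).as_matrix()
rows([(m,Rm,5 if np.linalg.norm(m-p)<.3 else 7),(A,Q,5)])
E
```

```text
[0.39553166 0.17089208 0.41110559]
[[-0.03,0.008,0.084,-0.001,-0.005,0.003,1],[-0.027,0.008,0.085,-0.001,-0.005,0.003,1],[-0.024,0.008,0.086,-0.001,-0.005,0.003,1],[-0.022,0.008,0.087,-0.001,-0.005,0.003,1],[-0.019,0.007,0.087,-0.001,-0.005,0.003,1],[0.001,0.052,0.08,-0.001,-0.007,0.004,1],[0.006,0.051,0.081,-0.001,-0.007,0.004,1],[0.011,0.05,0.081,-0.001,-0.007,0.004,1],[0.016,0.049,0.08,-0.001,-0.007,0.004,1],[0.02,0.048,0.08,-0.001,-0.007,0.004,1]]
```

Request:
drive_tool:
  motion:
    - [-0.03,0.008,0.084,-0.001,-0.005,0.003,1]
    - [-0.027,0.008,0.085,-0.001,-0.005,0.003,1]
    - [-0.024,0.008,0.086,-0.001,-0.005,0.003,1]
    - [-0.022,0.008,0.087,-0.001,-0.005,0.003,1]
    - [-0.019,0.007,0.087,-0.001,-0.005,0.003,1]
    - [0.001,0.052,0.08,-0.001,-0.007,0.004,1]
    - [0.006,0.051,0.081,-0.001,-0.007,0.004,1]
    - [0.011,0.05,0.081,-0.001,-0.007,0.004,1]
    - [0.016,0.049,0.08,-0.001,-0.007,0.004,1]
    - [0.02,0.048,0.08,-0.001,-0.007,0.004,1]
    - [0,0,0,0,0,0,1]

```text
time: 4.32
ee_pos: [0.4958, -0.1676, 0.2956]
eef_rot: [-1.558, 0.391, -2.787]
contact_force: [-0.6, 0.4, -0.0]
grip_width: -0.0001
```

Run:
```python
from h import *
w=shot('wrist','w2.png');p,R=cur();print(p,(R.T@Rplate(v)).round(3).tolist())
for n in ['test_button_top','rcd_lever_tip','rcd','breaker0_lever','breaker1_lever']:
    for k in outline_of('wrist',n)[:2]: print(n,round(k['p'],2),np.round(k['centre'],1),k['mask'].sum())
print('pred btn',proj(w,P(v,[-.006,-.021,.015])),'lever',proj(w,P(v,LT)),'tcp',proj(w,p))
```

```text
[ 0.49611375 -0.16692965  0.29689873] [[0.999, 0.042, 0.022], [-0.042, 0.999, 0.005], [-0.022, -0.006, 1.0]]
test_button_top 0.81 [253.3 211.8] 236
test_button_top 0.37 [227.8 198.9] 4986
rcd_lever_tip 0.91 [207.7 197.8] 486
rcd 0.96 [230.4 198.1] 5013
breaker0_lever 0.72 [170.3 197.5] 380
breaker0_lever 0.5 [541.3 296.6] 1979
breaker1_lever 0.87 [145.9 199. ] 382
pred btn [[259.62925638 212.31105009]] lever [[209.87087577 194.52993424]] tcp [[276.08939193 278.3628271 ]]
```

View pics/w2.png

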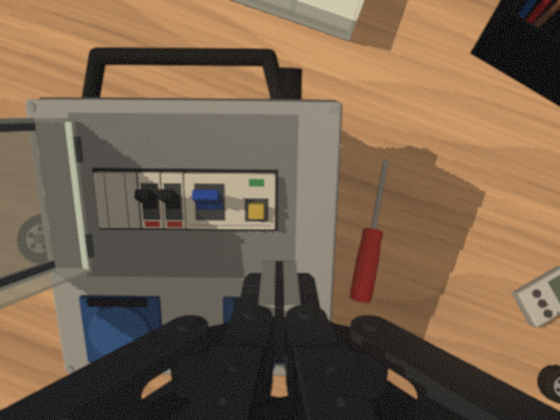

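The picture shows the strip corners at (93,169), (277,170), (277,231) and (95,230), the yellow button at (257,210), and the blue lever at (208,196). All the levers are up and nothing has moved. I'll refit the pose with these.

Run:
```python
from h import *
from scipy.optimize import least_squares
b=shot('top');w=shot('wrist')
T=lambda u,v:np.array([200+u/2.6,130+v/2.6])
obs=[(b,T(347,206),[-.006,-.021,.015]),(b,T(215,228),[.0225,.106,.008]),(b,T(350,172),[.0225,-.036,.008]),(b,T(370,213),[-.0225,-.036,.008]),
(w,(256,210),[-.006,-.021,.015]),(w,(208,196.5),LT),(w,(276,171),[.0225,-.036,.008]),(w,(276,230),[-.0225,-.036,.008]),(w,(94,170),[.0225,.106,.008]),(w,(96,229),[-.0225,.106,.008])]
f=lambda u:np.concatenate([proj(s,P(u,x))[0]-np.array(uv) for s,uv,x in obs])
for fixz in (None,):
    r=least_squares(f,v[:4],loss='soft_l1');print(r.x.round(4),v[:4].round(4));print(r.fun.reshape(-1,2).round(1).tolist())
v[:4]=r.x;np.save('v.npy',v)
Q=Rplate(v)
rows([(P(v,[-.006,-.021,.055]),Q,4),(P(v,[-.006,-.021,.030]),Q,2)])
```

```text
[ 0.5334 -0.1137  0.1586  0.3454] [ 0.5334 -0.1179  0.1442  0.3313]
[[-1.0, -0.9], [-1.0, -0.6], [-1.4, -0.7], [-2.8, -0.2], [1.0, 1.8], [-3.1, -2.9], [1.0, 2.6], [0.3, -0.1], [-2.3, 1.9], [1.8, -0.9]]
[[0.006,0.058,-0.01,-0.0,0.001,-0.002,1],[0.005,0.059,-0.01,-0.0,0.001,-0.002,1],[0.005,0.059,-0.009,-0.0,0.001,-0.002,1],[0.004,0.059,-0.009,-0.0,0.001,-0.002,1],[-0.0,0.031,0.0,-0.0,-0.0,-0.0,1],[-0.0,0.031,0.0,-0.0,-0.0,-0.0,1]]
```

Request:
drive_tool:
  motion:
    - [0.006,0.058,-0.01,0,0.001,-0.002,1]
    - [0.005,0.059,-0.01,0,0.001,-0.002,1]
    - [0.005,0.059,-0.01,0,0.001,-0.002,1]
    - [0.005,0.059,-0.01,0,0.001,-0.002,1]
    - [0,0.031,0,0,0,0,1]
    - [0,0,0,0,0,0,1]

```text
time: 5.48
ee_pos: [0.5233, -0.1362, 0.1972]
eef_rot: [-1.562, 0.349, -2.802]
contact_force: [0.8, 0.0, 0.4]
grip_width: 0.0002
```

Run:
```python
from h import *
w=shot('wrist');i=w['image'][:,:,::-1][120:350,60:360]
cv2.imwrite('pics/w3.png',cv2.resize(i,None,fx=2.5,fy=2.5,interpolation=cv2.INTER_CUBIC))
p,Rr=cur();pp,R=frames(v);print('tcp in rcd mm',(R.T@(p-pp)*1e3).round(1))
for n in ['test_button_top','rcd_lever_tip','rcd']:
    for k in outline_of('wrist',n)[:1]: print(n,round(k['p'],2),np.round(k['centre'],1),k['mask'].sum())
print('pred btn',proj(w,P(v,[-.006,-.021,.015])),'lever',proj(w,P(v,LT)),'tcp',proj(w,p))
```

```text
tcp in rcd mm [ -2.5 -18.1  42.7]
test_button_top 0.67 [282.6 256.2] 361
rcd_lever_tip 0.77 [211.  244.4] 1054
rcd 0.89 [239.2 238.9] 9936
pred btn [[283.49975213 259.4902253 ]] lever [[200.91079487 238.05861621]] tcp [[277.88239446 279.31026101]]
```

View pics/w3.png

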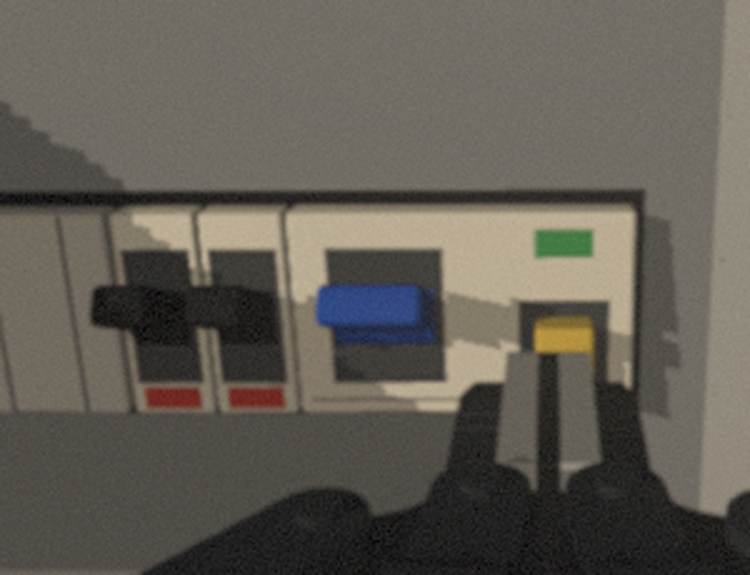

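Pads sit just above the button. In the crop, the button is at (564,337), the RCD face corners at (288,205), (637,205), (634,412) and (300,412), and the lever tip at (370,303). I'll refit from this closer view.

Run:
```python
from h import *
from scipy.optimize import least_squares
w=shot('wrist')
T=lambda u,v:np.array([60+u/2.5,120+v/2.5])
obs=[(w,T(*a),x) for a,x in [((288,206),[.0225,.036,.008]),((637,206),[.0225,-.036,.008]),((300,412),[-.0225,.036,.008]),((634,411),[-.0225,-.036,.008]),((370,303),LT),((110,206),[.0225,.072,.008]),((138,412),[-.0225,.072,.008])]]
f=lambda u:np.concatenate([proj(s,P(u,x))[0]-np.array(uv) for s,uv,x in obs])
r=least_squares(f,v[:4],loss='soft_l1');print(r.x.round(4),v[:4].round(4));print(r.fun.reshape(-1,2).round(1).tolist())
u=v.copy();u[:4]=r.x;np.save('v.npy',u);v=u
p,_=cur();pp,R=frames(v);print('tcp in rcd mm',(R.T@(p-pp)*1e3).round(1), proj(w,P(v,[-.006,-.021,.015])))
Q=Rplate(v)
rows([(P(v,[-.009,-.021,.026]),Q,2),(P(v,[-.009,-.021,.010]),Q,4)])
```

```text
[ 0.5332 -0.1164  0.152   0.3352] [ 0.5334 -0.1137  0.1586  0.3454]
[[-1.0, 1.5], [1.3, 1.5], [0.7, -0.9], [-0.1, -0.6], [0.2, -1.0], [-0.4, 1.6], [-0.6, -1.0]]
tcp in rcd mm [  1.2 -16.2  49.3] [[286.49947341 261.29945072]]
[[0.013,0.029,0.006,-0.001,0.0,-0.0,1],[0.013,0.029,0.006,-0.001,0.0,-0.0,1],[-0.0,0.01,0.0,-0.0,0.0,-0.0,1],[-0.0,0.01,0.0,-0.0,0.0,-0.0,1],[-0.0,0.01,0.0,-0.0,0.0,-0.0,1],[-0.0,0.01,0.0,-0.0,0.0,-0.0,1]]
```

Request:
drive_tool:
  motion:
    - [0.012,0.029,0.006,-0.001,0,0,1]
    - [0.012,0.029,0.006,-0.001,0,0,1]
    - [0,0.005,0,0,0,0,1]

```text
time: 6.1
ee_pos: [0.525, -0.1423, 0.1706]
eef_rot: [-1.575, 0.353, -2.803]
contact_force: [0.3, 0.6, 0.4]
grip_width: -0.0
```

Run:
```python
from h import *
p,_=cur();pp,R=frames(v);o=get_obs();print('tcp in rcd mm',(R.T@(p-pp)*1e3).round(1),(R.T@o['contact_force']).round(1))
```

```text
tcp in rcd mm [ -8.9 -21.8  23.1] [0.6 0.4 0.2]
```

Request:
drive_tool:
  motion:
    - [0,0.01,0,0,0,0,1]
    - [0,0.01,0,0,0,0,1]

```text
time: 6.35
ee_pos: [0.5278, -0.1417, 0.1625]
eef_rot: [-1.575, 0.353, -2.804]
contact_force: [-0.2, -0.7, 0.5]
grip_width: 0.0003
```

Request:
drive_tool:
  motion:
    - [0,0.008,0,0,0,0,1]

```text
time: 6.48
ee_pos: [0.529, -0.1413, 0.1595]
eef_rot: [-1.574, 0.353, -2.804]
contact_force: [-3.2, -0.3, 5.7]
grip_width: -0.0002
```

```bash
cat > st.py <<'E'
from h import *
p,_=cur();pp,R=frames(v);o=get_obs();print('tcp in rcd mm',(R.T@(p-pp)*1e3).round(1),(R.T@o['contact_force']).round(1),round(o['time'],2))
E
python3 st.py
```

```text
tcp in rcd mm [ -8.9 -22.1  11.2] [-1.   0.7  6.4] 6.47
```

Request:
drive_tool:
  motion:
    - [0,0.002,0,0,0,0,1]
    - [0,-0.03,0,0,0,0,1]
    - [0,-0.05,0,0,0,0,1]
    - [0,-0.05,0,0,0,0,1]

```text
time: 6.98
ee_pos: [0.5112, -0.1472, 0.2087]
eef_rot: [-1.575, 0.35, -2.803]
contact_force: [0.8, 0.6, -0.3]
grip_width: 0.0001
```

```bash
python3 st.py
python3 - <<'E'
from h import *
w=shot('wrist');i=w['image'][:,:,::-1][100:330,60:360]
cv2.imwrite('pics/w4.png',cv2.resize(i,None,fx=2.5,fy=2.5,interpolation=cv2.INTER_CUBIC))
Q=Rplate(v)
D=[.024*np.sin(-.25),.016,.006+.024*np.cos(.25)]
print('lever up/down pred',proj(w,[P(v,LT),P(v,D)]))
print([(round(k['p'],2),k['centre']) for k in outline_of('wrist','rcd_lever_tip')[:1]])
rows([(P(v,[-.045,.013,.050]),Q,3),(P(v,[-.045,.013,.0145]),Q,3)])
E
```

```text
tcp in rcd mm [ -9.6 -21.8  63.9] [ 0.8  0.4 -0.6] 6.97
lever up/down pred [[201.84353822 208.64132273]
 [203.04917118 240.66335943]]
[(0.86, [206.6, 229.4])]
[[0.031,0.013,-0.03,0.0,0.0,-0.0,1],[0.031,0.013,-0.03,0.0,0.0,-0.0,1],[0.031,0.013,-0.03,0.0,0.0,-0.0,1],[0.0,0.03,-0.0,-0.0,-0.0,0.0,1],[0.0,0.03,-0.0,-0.0,-0.0,0.0,1],[0.0,0.03,0.0,-0.0,-0.0,0.0,1]]
```

View pics/w4.png

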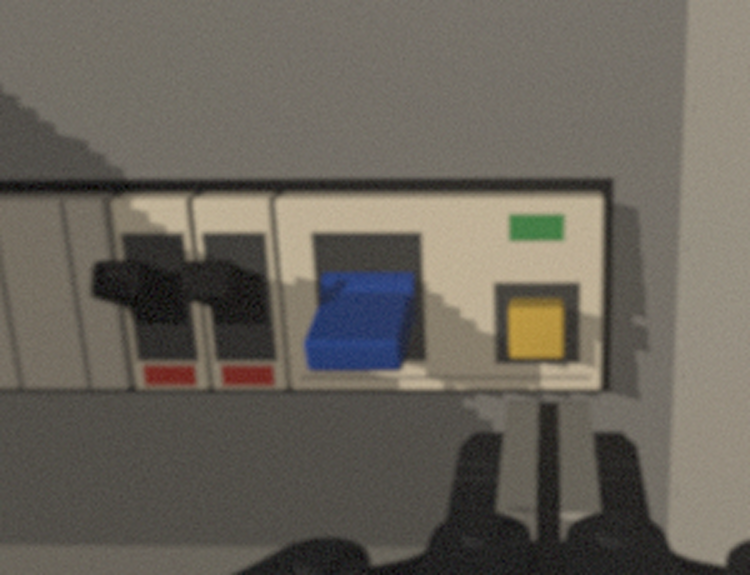

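Lever down at crop (357,320), and both breakers still up at (115,282) and (200,282). Next I move below the lever.

Request:
drive_tool:
  motion:
    - [0.031,0.013,-0.03,0,0,0,1]
    - [0.031,0.013,-0.03,0,0,0,1]
    - [0.031,0.013,-0.03,0,0,0,1]
    - [0,0.03,0,0,0,0,1]
    - [0,0.03,0,0,0,0,1]
    - [0,0.02,0,0,0,0,1]

```text
time: 7.82
ee_pos: [0.4841, -0.1189, 0.1527]
eef_rot: [-1.572, 0.359, -2.802]
contact_force: [-0.3, -0.1, -0.4]
grip_width: -0.0001
```

```bash
python3 st.py
python3 - <<'E'
from h import *
Q=Rplate(v)
rows([(P(v,[-.044,.013,.0145]),Q,2),(P(v,[-.012,.013,.0145]),Q,8)])
E
```

```text
tcp in rcd mm [-44.1  13.8  16.9] [-0.4  0.  -0.3] 7.83
[[-0.0,0.003,0.001,0.0,0.0,-0.001,1],[-0.0,0.003,0.001,0.0,0.0,-0.001,1],[-0.01,0.0,0.0,-0.0,-0.0,0.0,1],[-0.01,0.0,0.0,-0.0,-0.0,0.0,1],[-0.01,0.0,0.0,-0.0,-0.0,0.0,1],[-0.01,0.0,0.0,-0.0,-0.0,0.0,1],[-0.01,0.0,0.0,-0.0,-0.0,0.0,1],[-0.01,0.0,0.0,-0.0,-0.0,0.0,1],[-0.01,0.0,0.0,-0.0,-0.0,0.0,1],[-0.01,0.0,0.0,-0.0,-0.0,0.0,1]]
```

Request:
drive_tool:
  motion:
    - [0,0.006,0.001,0,0,-0.002,1]
    - [-0.012,0,0,0,0,0,1]
    - [-0.012,0,0,0,0,0,1]
    - [-0.012,0,0,0,0,0,1]
    - [-0.012,0,0,0,0,0,1]
    - [-0.012,0,0,0,0,0,1]

```text
time: 8.57
ee_pos: [0.508, -0.1115, 0.1582]
eef_rot: [-1.572, 0.343, -2.803]
contact_force: [-3.3, -0.8, 1.2]
grip_width: -0.0002
```

```bash
python3 st.py
```

```text
tcp in rcd mm [-18.7  12.9  13.5] [-2.8  0.4  2.3] 8.57
```

Request:
drive_tool:
  motion:
    - [-0.012,-0.001,0,0,0,0,1]
    - [-0.01,-0.001,0,0,0,0,1]

```text
time: 8.82
ee_pos: [0.5151, -0.1089, 0.1618]
eef_rot: [-1.572, 0.342, -2.803]
contact_force: [0.1, -0.4, -0.5]
grip_width: 0.0001
```

```bash
python3 st.py
```

```text
tcp in rcd mm [-10.4  13.1  14.3] [-0.2 -0.4 -0.4] 8.82
```

Request:
drive_tool:
  motion:
    - [0.04,0,0,0,0,0,1]
    - [0,-0.12,0,0,0,0,1]
    - [0,-0.14,0,0,0,0,1]
    - [0,0,0,0,0,0,1]

```text
time: 9.32
ee_pos: [0.4657, -0.1261, 0.2558]
eef_rot: [-1.572, 0.343, -2.803]
contact_force: [0.3, -0.4, -1.1]
grip_width: 0.0003
```

Run:
```python
from h import *
from scipy.optimize import least_squares
w=shot('wrist');i=w['image'][:,:,::-1][100:330,60:360]
cv2.imwrite('pics/w5.png',cv2.resize(i,None,fx=2.5,fy=2.5,interpolation=cv2.INTER_CUBIC))
a=shot('side');b=shot('top')
T=lambda u,v:np.array([200+u/2.6,130+v/2.6]);Sd=lambda u,v:np.array([180+u/2.6,100+v/2.6])
obs=[(b,T(92,256),[.064,-.168,.032]),(b,T(145,388),[-.064,-.168,.032]),(b,T(175,378),[-.064,-.168,0]),
(a,Sd(303,211),[.064,-.168,.032]),(a,Sd(411,234),[-.064,-.168,.032])]
f=lambda t:np.concatenate([proj(s,C([*v[:4],t[0]],x))[0]-uv for s,uv,x in obs])
r=least_squares(f,[2.]);print(r.x,r.fun.reshape(-1,2).round(1).tolist());v[4]=r.x[0];np.save('v.npy',v)
e=C(v,[.04,-.168,.032]);print('edge at x40',e.round(3),'hinge',C(v,[0,0,0]).round(3));p,R=cur();print('tcp',p)
```

```text
[2.05678996] [[-1.6, -1.1], [-0.8, -0.4], [-0.1, 0.2], [2.2, -0.1], [1.0, -2.3]]
edge at x40 [0.451 0.095 0.292] hinge [ 0.493 -0.003  0.153]
tcp [ 0.46421991 -0.1255147   0.25075617]
```

View pics/w5.png

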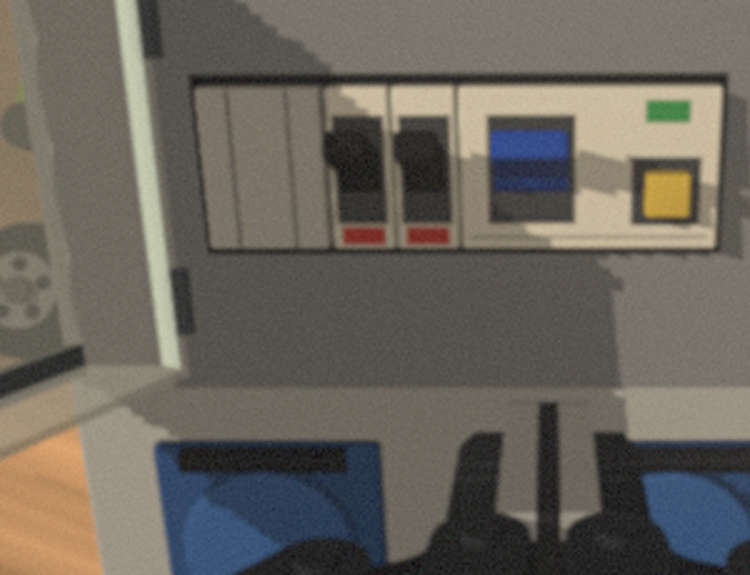

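Blue lever is back up, its tip at crop (530,145), and both breakers are up. Now I go around to the cover's left.

Run:
```python
from h import *
V=Rplate(v,0.0);p,R=cur();_,Rp=frames(v);y=Rp[:,1];e=C(v,[.04,-.168,.032])
S=e+.045*y-[0,0,.02];print(S)
rows([([.46,-.06,.36],Rplate(v,.2),3),([.46,.04,.40],Rplate(v,.1),2),([S[0],S[1]+.02,.40],V,3),(S,V,3)])
```

```text
[0.43574744 0.13738709 0.2721177 ]
[[-0.044,-0.081,-0.053,0.0,0.0,-0.007,1],[-0.04,-0.083,-0.053,0.0,0.0,-0.007,1],[-0.036,-0.085,-0.053,0.0,0.0,-0.007,1],[-0.05,-0.041,-0.118,0.0,0.0,-0.008,1],[-0.048,-0.043,-0.118,0.0,0.0,-0.008,1],[-0.013,0.001,-0.099,-0.0,0.0,-0.005,1],[-0.013,0.001,-0.099,-0.0,0.0,-0.005,1],[-0.013,0.0,-0.099,-0.0,0.0,-0.005,1],[0.005,0.107,0.016,0.0,0.0,0.0,1],[0.005,0.107,0.016,0.0,0.0,0.0,1],[0.005,0.107,0.016,0.0,0.0,0.0,1]]
```

Request:
drive_tool:
  motion:
    - [-0.044,-0.081,-0.053,0,0,-0.007,1]
    - [-0.04,-0.083,-0.053,0,0,-0.007,1]
    - [-0.036,-0.085,-0.053,0,0,-0.007,1]
    - [-0.05,-0.041,-0.118,0,0,-0.008,1]
    - [-0.048,-0.043,-0.118,0,0,-0.008,1]
    - [-0.013,0.001,-0.1,0,0,-0.005,1]
    - [-0.013,0.001,-0.1,0,0,-0.005,1]
    - [-0.013,0,-0.1,0,0,-0.005,1]
    - [0,0,0,0,0,0,1]

```text
time: 10.6
ee_pos: [0.4319, 0.169, 0.389]
eef_rot: [-1.576, -0.026, -2.803]
contact_force: [0.5, -0.5, 0.4]
grip_width: 0.0
```

```bash
cat >> h.py <<'E'
def cov(v,th,x=.04,hw=.014):
    if th>np.pi/2: k=C([*v[:4],th],[x,-.168,.032])-np.array([0,0,.018])
    else: k=C([*v[:4],th],[x,-.150,.032])
    return k+hw*frames(v)[1][:,1]
E
python3 - <<'E'
from h import *
V=Rplate(v,0.0);p,R=cur();_,Rp=frames(v);y=Rp[:,1];e=C(v,[.04,-.168,.032])
S=e+.045*y-[0,0,.02];print(p,S)
rows([(S+[0,0.01,.06],V,3),(S,V,2)])
E
```

```text
[0.43190398 0.16897337 0.38897311] [0.43574744 0.13738709 0.2721177 ]
[[0.002,0.047,0.018,0.0,0.0,0.001,1],[0.002,0.047,0.018,0.0,0.0,0.001,1],[0.002,0.047,0.018,0.0,0.0,0.001,1],[0.004,0.075,0.012,0.0,0.0,0.0,1],[0.004,0.075,0.012,0.0,0.0,0.0,1]]
```

Request:
drive_tool:
  motion:
    - [0,0.05,0.012,0,0,0.001,1]
    - [0,0.05,0.012,0,0,0.001,1]
    - [0,0.06,0.01,0,0,0.001,1]
    - [0,0.065,0.01,0,0,0,1]
    - [0,0.06,0,0,0,0,1]

```text
time: 11.22
ee_pos: [0.4356, 0.1509, 0.2657]
eef_rot: [-1.574, -0.014, -2.801]
contact_force: [-0.3, 0.8, -0.7]
grip_width: 0.0001
```

Run:
```python
from h import *
V=Rplate(v,0.0);print(cur()[0],get_obs()['contact_force'])
a=shot('side','s6.png')
cv2.imwrite('pics/s6.png',cv2.resize(a['image'][:,:,::-1][60:300,180:430],None,fx=2.4,fy=2.4))
rows([(cov(v,t),V,1) for t in np.linspace(1.95,.9,12)])
```

```text
[0.43556582 0.15093388 0.2657128 ] [-0.27044396  0.78828979 -0.69959598]
[[0.017,-0.054,0.146,0.0,0.001,0.003,1],[0.007,-0.019,0.035,0.0,-0.0,0.0,1],[0.006,-0.016,0.037,-0.0,-0.0,-0.0,1],[0.005,-0.012,0.039,-0.0,-0.0,0.0,1],[-0.012,-0.012,0.04,-0.0,-0.0,0.0,1],[0.002,-0.005,0.036,-0.0,-0.0,0.0,1],[0.001,-0.002,0.037,-0.0,-0.0,0.0,1],[-0.0,0.001,0.037,-0.0,-0.0,0.0,1],[-0.002,0.004,0.036,-0.0,-0.0,0.0,1],[-0.003,0.008,0.036,-0.0,-0.0,0.0,1],[-0.004,0.011,0.035,-0.0,-0.0,0.0,1],[-0.005,0.014,0.034,-0.0,-0.0,0.0,1]]
```

View pics/s6.png

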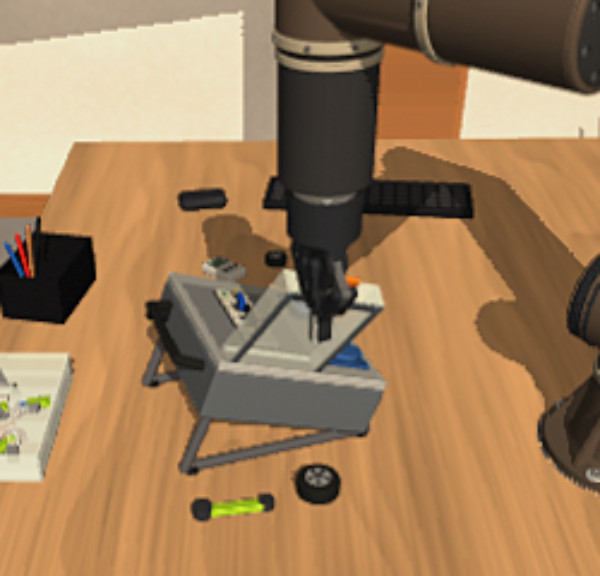

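The finger stands left of the cover's outer face, tip at crop (320,335), just below the free edge at row ~290. I start pushing.

Request:
drive_tool:
  motion:
    - [0.004,-0.01,0.04,0,0,0.001,1]
    - [0.006,-0.02,0.05,0,0,0.001,1]
    - [0.006,-0.02,0.05,0,0,0.001,1]
    - [0.006,-0.018,0.036,0,0,0,1]
    - [0.006,-0.016,0.037,0,0,0,1]

```text
time: 11.9
ee_pos: [0.4527, 0.0613, 0.2975]
eef_rot: [-1.573, -0.001, -2.8]
contact_force: [-0.4, 0.8, -0.0]
grip_width: 0.0002
```

```bash
cat > c.py <<'E'
import sys
from h import *
V=Rplate(v,0.0);p=cur()[0];o=get_obs();_,Rp=frames(v)
ts=np.linspace(2.1,-.1,2201);t=ts[np.argmin([np.linalg.norm(cov(v,t)-p) for t in ts])]
print(p,'th~',t,'off(plate)',(Rp.T@(p-cov(v,t))*1e3).round(1),'F',(Rp.T@o['contact_force']).round(1),o['time'])
n=int(sys.argv[1]);rows([(cov(v,x),V,1) for x in np.linspace(t,float(sys.argv[2]),n+1)[1:]])
E
python3 c.py 10 0.9
```

```text
[0.45274374 0.061344   0.2975351 ] th~ 1.746 off(plate) [-0.4 -0.4 -1.2] F [-0.1  0.9  0. ] 11.9
[[0.004,-0.014,0.033,0.0,0.001,0.0,1],[0.003,-0.008,0.035,-0.0,0.0,-0.0,1],[-0.014,-0.008,0.032,0.0,0.0,0.0,1],[0.001,-0.003,0.032,0.0,0.0,0.0,1],[0.0,-0.0,0.032,0.0,0.0,0.0,1],[-0.001,0.002,0.032,0.0,0.0,0.0,1],[-0.002,0.005,0.032,0.0,0.0,0.0,1],[-0.003,0.008,0.031,0.0,0.0,0.0,1],[-0.004,0.01,0.031,0.0,0.0,0.0,1],[-0.005,0.012,0.03,0.0,0.0,0.0,1]]
```

Request:
drive_tool:
  motion:
    - [0.004,-0.014,0.033,0,0.001,0,1]
    - [0.003,-0.008,0.035,0,0,0,1]
    - [-0.014,-0.008,0.032,0,0,0,1]
    - [0.001,-0.003,0.032,0,0,0,1]
    - [0,0,0.032,0,0,0,1]
    - [-0.001,0.002,0.032,0,0,0,1]

```text
time: 12.65
ee_pos: [0.4835, -0.017, 0.3107]
eef_rot: [-1.573, -0.001, -2.807]
contact_force: [-0.3, 1.1, -0.7]
grip_width: -0.0
```

```bash
python3 c.py 10 0.35
python3 - <<'E'
from h import *
a=shot('side');b=shot('top')
cv2.imwrite('pics/s7.png',np.hstack([cv2.resize(s['image'][:,:,::-1][r:r+220,c:c+220],(400,400)) for s,r,c in ((a,80,200),(b,110,200))]))
E
```

```text
[ 0.48350752 -0.01696009  0.31065371] th~ 1.207 off(plate) [ 1.  -0.2  1.4] F [-0.2  1.1 -0.7] 12.65
[[-0.001,0.01,0.032,0.0,-0.0,0.0,1],[-0.003,0.009,0.032,0.0,0.0,0.0,1],[-0.004,0.011,0.031,-0.0,0.0,0.0,1],[-0.005,0.014,0.03,0.0,0.0,0.0,1],[-0.006,0.016,0.028,0.0,0.0,0.0,1],[-0.007,0.018,0.027,0.0,0.0,0.0,1],[-0.007,0.02,0.025,0.0,0.0,0.0,1],[-0.008,0.022,0.023,0.0,0.0,0.0,1],[-0.009,0.024,0.021,0.0,0.0,0.0,1],[-0.009,0.025,0.019,0.0,0.0,0.0,1]]
```

View pics/s7.png

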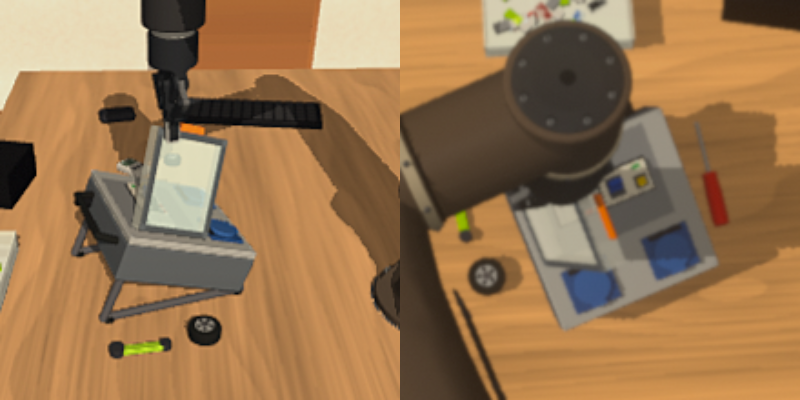

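The cover is now upright and moving with the finger: its orange lip is at (190,130) in the side half and at (605,215) in the top half. I continue.

Request:
drive_tool:
  motion:
    - [-0.001,0.01,0.032,0,0,0,1]
    - [-0.003,0.01,0.032,0,0,0,1]
    - [-0.004,0.012,0.031,0,0,0,1]
    - [-0.005,0.014,0.03,0,0,0,1]
    - [-0.006,0.016,0.028,0,0,0,1]
    - [-0.007,0.018,0.027,0,0,0,1]
    - [-0.007,0.02,0.025,0,0,0,1]

```text
time: 13.62
ee_pos: [0.5256, -0.0952, 0.2679]
eef_rot: [-1.572, -0.001, -2.807]
contact_force: [-1.1, 0.7, 0.1]
grip_width: -0.0002
```

```bash
python3 c.py 8 0.05
```

```text
[ 0.52558884 -0.09516145  0.26792871] th~ 0.56 off(plate) [-0.5 -1.3  1.2] F [-0.7  1.   0.3] 13.625
[[-0.008,0.019,0.013,0.0,-0.0,0.0,1],[-0.007,0.018,0.015,0.0,0.0,-0.0,1],[-0.007,0.019,0.014,-0.0,0.0,-0.0,1],[-0.007,0.02,0.013,0.0,0.0,-0.0,1],[-0.007,0.02,0.011,0.0,0.0,-0.0,1],[-0.008,0.021,0.01,0.0,0.0,-0.0,1],[-0.008,0.022,0.009,-0.0,0.0,-0.0,1],[-0.008,0.022,0.007,0.0,0.0,-0.0,1]]
```

Request:
drive_tool:
  motion:
    - [-0.008,0.019,0.013,0,0,0,1]
    - [-0.007,0.018,0.015,0,0,0,1]
    - [-0.007,0.019,0.014,0,0,0,1]
    - [-0.007,0.02,0.013,0,0,0,1]
    - [-0.007,0.02,0.011,0,0,0,1]
    - [-0.008,0.021,0.01,0,0,0,1]
    - [-0.008,0.022,0.009,0,0,0,1]

```text
time: 14.5
ee_pos: [0.5583, -0.1223, 0.2079]
eef_rot: [-1.572, -0.002, -2.807]
contact_force: [-0.4, 0.6, 0.1]
grip_width: -0.0001
```

```bash
python3 c.py 5 -0.05
```

```text
[ 0.55828851 -0.12228653  0.20786558] th~ 0.08000000000000007 off(plate) [-0.4 -0.8  0.2] F [-0.2  0.7  0.2] 14.5
[[-0.004,0.009,0.001,0.0,-0.0,0.0,1],[-0.003,0.009,0.002,0.0,0.0,0.0,1],[-0.003,0.009,0.002,0.0,-0.0,0.0,1],[-0.003,0.009,0.002,0.0,-0.0,0.0,1],[-0.003,0.009,0.002,0.0,-0.0,0.0,1]]
```

Request:
drive_tool:
  motion:
    - [-0.004,0.009,0.001,0,0,0,1]
    - [-0.003,0.009,0.002,0,0,0,1]
    - [-0.003,0.009,0.002,0,0,0,1]

```text
time: 14.88
ee_pos: [0.5627, -0.1231, 0.1966]
eef_rot: [-1.572, -0.003, -2.807]
contact_force: [-12.1, 6.3, 25.1]
grip_width: 0.0
```

```bash
python3 c.py 3 -0.08
```

```text
[ 0.56268161 -0.12305504  0.19658579] th~ 0.0009999999999998899 off(plate) [-0.6  0.  -0. ] F [-0.2  9.9 26.8] 14.875
[[-0.005,0.009,0.002,0.0,-0.0,0.0,1],[-0.003,0.01,0.002,-0.0,0.0,0.0,1],[-0.004,0.01,0.001,0.0,0.0,-0.0,1]]
```

Contact is firm at an estimated angle of about 0, so the cover should be down. I retreat and check.

Request:
drive_tool:
  motion:
    - [0.003,-0.02,-0.002,0,0,0,1]
    - [0.01,-0.1,0,0,0,0,1]
    - [0.03,-0.12,0,0,0,0,1]
    - [0.06,-0.12,0,0,0,0,1]
    - [0.1,-0.05,0,0,0,0,1]
    - [0,0,0,0,0,0,1]
    - [0,0,0,0,0,0,1]

```text
time: 15.75
ee_pos: [0.4843, -0.1493, 0.3681]
eef_rot: [-1.571, 0.0, -2.806]
contact_force: [0.6, -0.2, -1.3]
grip_width: 0.0002
```

Run:
```python
from h import *
a=shot('side');w=shot('wrist')
u=[*v[:4],0.]
c=[C(u,[sx*.064,y,.032]) for sx in (1,-1) for y in (0,-.168)]
for s in (a,w): print(proj(s,c).round(0).tolist())
i=[s['image'][:,:,::-1].copy() for s in (a,w)]
for s,m in zip((a,w),i):
    for q in proj(s,c): cv2.circle(m,tuple(int(z) for z in q),2,(0,0,255),-1)
cv2.imwrite('pics/f.png',np.hstack([cv2.resize(i[0][130:290,210:360],(400,426)),cv2.resize(i[1],(400,300)) if 0 else cv2.copyMakeBorder(cv2.resize(i[1],(400,300)),0,126,0,0,0)]))
cv2.imwrite('pics/w8.png',i[1])
for n in ['kit_wheel','kit_arm']:
    for k in outline_of('side',n)[:1]: print(n,k['centre'],k['p'])
```

```text
[[275.0, 194.0], [259.0, 169.0], [312.0, 199.0], [293.0, 175.0]]
[[100.0, 53.0], [322.0, 52.0], [137.0, 192.0], [313.0, 192.0]]
kit_wheel [312.0, 259.3] 0.61
kit_arm [275.8, 266.7] 0.71
```

View pics/f.png

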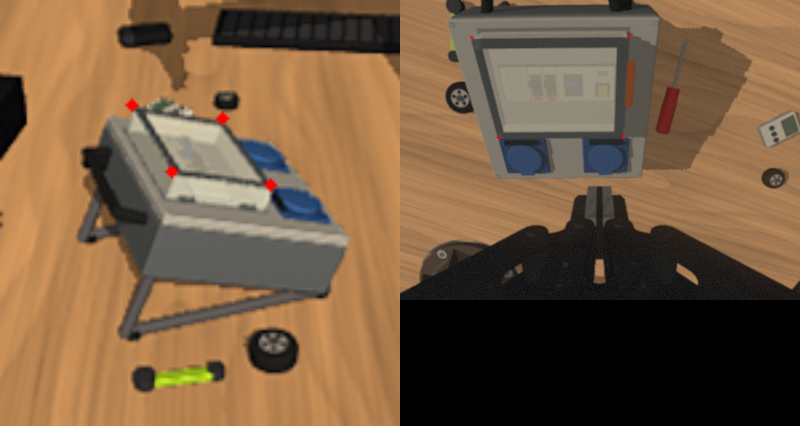

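View pics/w8.png

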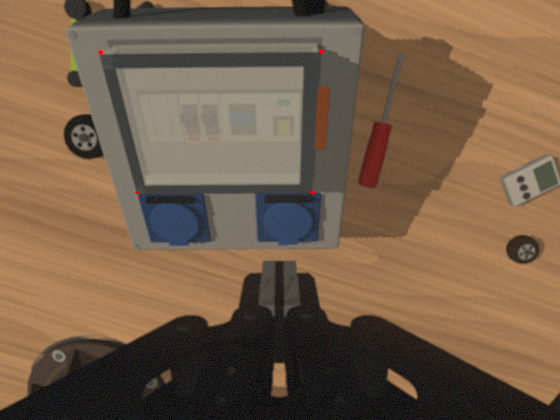

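The cover lies flat, and the predicted corners for the shut cover match the edges in both views. The wheel, kit arm and screwdriver are undisturbed. Handing in.

```bash
python3 -c "
from rig import *
print(job_done())"
```

```text
the job is handed in; nothing more can be done
None
```

The job is done and handed in at about 16 s of the 64 s allowed; no verdict came back.

- **Test button:** I pressed it until about 6 N of contact force, and a picture then showed the blue lever down.
- **Blue lever:** I pushed it up the slope near its root. The contact force dropped to zero as it snapped over, and a picture showed it up with both black breaker levers still up.
- **Cover:** I swung it over by its free edge and pressed it down. It stopped firmly with about 27 N of contact force at an estimated hinge angle of 0.00 rad.

In the last pictures, the cover lies flat. Its corners match those predicted for a shut cover to within a few pixels. The kit wheel, kit arm and screwdriver look undisturbed, and the arm is clear of everything.

- **Disagreement:** early estimates of the plate height differed by up to 14 mm between views. The closest view settled it, and contact with the button then agreed to within 1 mm.
- **Not checked closely:** through the shut cover the levers show only faintly, so their state after closing comes from the picture taken just before it.

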